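Put the plane, tape and packing blocks back on their boards

ROBOT

A 6-joint arm with a two-finger parallel gripper is mounted at the origin on a cart in front of the work surface, level with it; the furniture and walls round the work are solid. World frame = base frame: x ahead of the robot, y to its left, z up, the work surface at z = 0. Lengths are in m, angles in rad, forces in N, time in s.
With the tool pointing down it reaches from about 0.25 to 0.775 m from the base axis. Payload 8.9 kg.
Tool frame: the origin (TCP) lies at the very end of the fingers, on their centre line; the grasp point (between the pads) lies 19 mm behind it (grasp_offset is the distance from the TCP to the grasp point, in m); z points along the fingers, y is the line along which they close (so a half turn about z gives the same grasp; the last joint's range is limited). The gripper opens to 85 mm and grips with 20 to 120 N. Pads are 22 mm wide; open, the fingers measure 114 mm over their backs; the gripper's body (76 mm by 85 mm) begins 54 mm behind the grasp point. The pads swing forward as they close: fully open they stand 13 mm farther back than shut.
Start: joints at [-1.246, 0.291, -0.153, 1.127, 0, 1.431], TCP at [0.235, -0.47, 0.231] pointing down, gripper open.
Joint ranges: [-2.52, 2.52], [-0.91, 1.74], [-1.3, 1.37], [-1.96, 2.02], [-1.52, 1.47], [-3.14, 3.14]. Speed limits (rad/s): [2.22, 2.22, 2.79, 3.14, 3.14, 3.14].

INTERFACE

Orientations are given as [roll, pitch, yaw] about the fixed x, y, z axes, in that order (R = Rz(yaw) Ry(pitch) Rx(roll)).
In Python, from cell import get_state, read_camera, camera_model, close_job, grasp_offset gives the robot as it stands.
- The arm moves only by the tool carry_out, never from a script. Its argument "rows" is a list of rows, each an object with "hand": the finger opening in m, from 0 to 0.0854; "slide": the shift along the world's x, y, z in m, a list of three; "roll": the turn about the world's z in degrees. A call has 1 to 10 rows; each row shifts and turns the commanded pose from where the row before left it; what a row does not reach is not made up. A row lasts 1/12 s, in which the tool goes at most 41.7 mm and 7.16 degrees, less where a joint would pass 70% of its speed; a pose out of reach is approached as far as the arm can. A call is refused whole if a number of a shift passes 0.0417 or a number of a turn 7.16, either way. A call with a gripper value outside its range is refused whole. The fingers move at their own pace and stop on an object; "force" is the grip in N (left out, the last holds). Time passes only in rows, so rows that do not move let the fingers close. It gives the time, the measured TCP pose, the force, the opening and the grip force at its end, in the units of the state.
- get_state(): the state, without advancing time (a new reading comes with each control period).
- read_camera(name): name is "side" or "top" or "wrist"; returns (picture, depth): 384x512x3 uint8, red, green, blue; 384x512 float32, m along the optical axis (not along the pixel's ray), 0 where there is no reading.
- camera_model(name): a dict with "mtx" (3x3 intrinsics, pixels), "T" (4x4, takes a point from camera to world coordinates); the wrist camera has in their place "T_tool_cam" (4x4, takes a point from camera to tool coordinates, whose origin is the TCP and whose axes are the flange's). Camera axes: x right, y down, z forward; pixel columns grow to the right and rows downward; lengths in m; the calibration is good to about 2 mm. A picture is of the moment at which its call begins: read the wrist's pose just before it. camera_model takes no time and is no camera call.
- close_job(): hands the job in; it is judged then, once.
The state is a dict: "t": time; "q": joint angles; "dq": joint speeds; "joint_efforts": joint torques, N m; "ee_pos": TCP position; "tool_rot": TCP orientation; "contact_force": force on the tool from outside, world axes, zero at the start; "ft_torque": the same for the moment, N m; "grip_width": opening from 0.0 (shut) to 1.0 (fully open); "gripper_force": force on a finger pad.
Only numpy, scipy, OpenCV 4.12 (cv2) and the standard library are available. Lean on these libraries where they do the work, as an engineer would, in place of code of your own. Each camera call takes 0.05 s, during which the arm holds its last target. There are 200 camera calls.

TASK

Tidy the bench onto the three holder boards, each marked with the dark outline of what belongs on it: lay the block plane and the tape measure each flat and squared up on the board whose outline matches it. Lay the flat pine offcut on the remaining board in the same way first, and only then stack the thicker beech block on the pine offcut, centred and square with it. Do not knock over the glue bottle, ignore the two old offcuts already stacked in the far left corner of the bench, and leave everything resting where it belongs and let go of it.

Things in the scene. Friction and masses are not known exactly. Their poses are not given: they have to be found in the camera images.
- plane_center (a point): steel block plane resting on its sole, 50 mm wide (x), 155 mm long (y), 62 mm high, 0.7 kg. Its straight parallel sides, 50 mm apart, run along y and reach from the sole up to 34 mm; grip it across these (along x). The point is midway along and across it, 20 mm above the sole; z up. Either way round is right on the board
- tape_center (a point): yellow pocket tape measure lying flat, 62 mm (x; 65 mm with the blade's edge) by 69 mm (y), 33 mm high. The point is at its centre, 16.5 mm above its underside; z up. On the board it may be turned by any number of quarter turns
- pine_center (a point): flat pine offcut, a plain wooden block 52 mm (x) by 92 mm (y), 20 mm high. The point is at its centre, 10 mm above its underside; z up. It lies alone in the nearer part of the bench (the similar pair stacked in the far left corner is fixed and not meant). Either way round is right
- beech_center (a point): shorter, thicker beech block with crossed pencil lines on its top, 50 mm (x) by 60 mm (y), 34 mm high, lying alone in the nearer part of the bench (not the one of the fixed pair in the far left corner). The point is at its centre, 17 mm above its underside; z up. Either way round is right; its 60 mm side goes along the pine offcut's 92 mm side
- long_board_top (a point): fixed holder board lying on the bench for the block plane: a plywood plate 76x191 mm, 6 mm thick, with a dark outline 54x159 mm on it and a low dark wooden stop along each short end (stops 175 mm apart inside, 6 mm above the plate). The point is the centre of the plate's upper face; x runs across it, y along it from stop to stop, z up
- medium_board_top (a point): fixed holder board lying on the bench for the pine offcut: a plywood plate 78x128 mm, 6 mm thick, with a dark outline 56x96 mm on it and a low dark wooden stop along each short end (stops 112 mm apart inside, 6 mm above the plate). The point is the centre of the plate's upper face; x runs across it, y along it from stop to stop, z up
- square_board_top (a point): fixed holder board lying on the bench for the tape measure: a plywood plate 88x105 mm, 6 mm thick, with a dark outline 66x73 mm on it and a low dark wooden stop along each short end (stops 89 mm apart inside, 6 mm above the plate). The point is the centre of the plate's upper face; x runs across it, y along it from stop to stop, z up
- glue: white glue bottle with a red nozzle standing at the right edge of the bench, 45x62 mm, 178 mm high; only to be left standing. Origin at the centre of its underside
Mind the look-alikes: they are no part of the job. Leave any pink look-alike of the part that bears pine_center alone.

How it is judged:
By the outcome, as a careful person would: the job done as asked, in the order asked, and still so for the second after the job is handed in, with the robot touching nothing.
It also fails if it takes over 128 s, if anything falls off the work surface, if the arm or the gripper's body presses on something with over 40 N, if the wrist force passes 120 N, or if a joint passes its speed limit or range.

## Working session

There is one attempt and no reset: what is moved stays moved. The work goes in short steps, Python scripts to look and compute and a tool call to move; the robot and the scene stay as the last step left them, time stands still between calls to the robot, and variables do not carry over. Pictures are saved under pics/ and viewed, at most 18 in all, crops included, and the job is handed in when it is done.

Besides the shell and the picture viewer there is one more tool, called after ">>>" in YAML: its name, and indented under it one key for each argument. carry_out: Moves the arm, as the interface text tells. Its arguments: {"type":"object","properties":{"rows":{"type":"array","items":{"type":"object","properties":{"hand":{"type":"number"},"slide":{"type":"array","items":{"type":"number"}},"roll":{"type":"number"}}}},"force":{"type":"number"}},"required":["rows"]}

```bash
mkdir -p pics; ls
python3 - <<'E'
from cell import *
import cv2,numpy as np
for n in("top","side"):
    p,d=read_camera(n); np.savez(f"pics/{n}0.npz",p=p,d=d)
    cv2.imwrite(f"pics/{n}0.png",cv2.resize(p[:,:,::-1],(800,600)))
    m=camera_model(n);print(n,np.round(m["mtx"],1).tolist(),np.round(m["T"],3).tolist())
s=get_state();print(s)
print(camera_model("wrist"),grasp_offset)
E
```

```text
pics
top [[419.2, 0.0, 258.0], [0.0, 419.2, 195.7], [0.0, 0.0, 1.0]] [[-0.0, -0.992, 0.128, 0.274], [-1.0, 0.001, 0.005, -0.163], [-0.005, -0.128, -0.992, 1.686], [0.0, 0.0, 0.0, 1.0]]
side [[378.4, 0.0, 260.6], [0.0, 378.4, 189.9], [0.0, 0.0, 1.0]] [[-0.972, -0.13, 0.194, 0.212], [-0.233, 0.5, -0.834, 1.067], [0.011, -0.856, -0.516, 0.814], [0.0, 0.0, 0.0, 1.0]]
{'t': 0.1, 'q': array([-1.24629822e+00,  2.91220242e-01, -1.54077133e-01,  1.12669036e+00,
       -1.72953476e-05,  1.43151884e+00]), 'dq': array([ 0.00101912, -0.00081915,  0.00013708,  0.00050583,  0.00128553,
        0.00138391]), 'joint_efforts': array([ 2.03211384e-03, -5.37980425e+01,  3.31917036e+01,  9.31092800e-03,
       -2.14435836e-04, -3.43782074e-05]), 'ee_pos': array([ 0.23472592, -0.46915258,  0.23078184]), 'tool_rot': array([-3.14041038e+00, -1.48272759e-04,  4.63775510e-01]), 'contact_force': array([-0.38527833,  0.29807883,  0.22924409]), 'ft_torque': array([ 0.00738803,  0.02458925, -0.0243032 ]), 'gripper_force': 0.0, 'grip_width': 0.9988914656132316}
{'mtx': array([[337.60649193,   0.        , 259.22949622],
       [  0.        , 337.60649193, 188.83721153],
       [  0.        ,   0.        ,   1.        ]]), 'T_tool_cam': array([[ 3.61704799e-04, -9.48264470e-01, -3.17481283e-01,
         8.13481670e-02],
       [ 9.99999774e-01,  1.63293176e-04,  6.51564712e-04,
        -3.36476432e-04],
       [-5.66013139e-04, -3.17481447e-01,  9.48264315e-01,
        -1.42039349e-01],
       [ 0.00000000e+00,  0.00000000e+00,  0.00000000e+00,
         1.00000000e+00]])} 0.0187
```

View pics/top0.png

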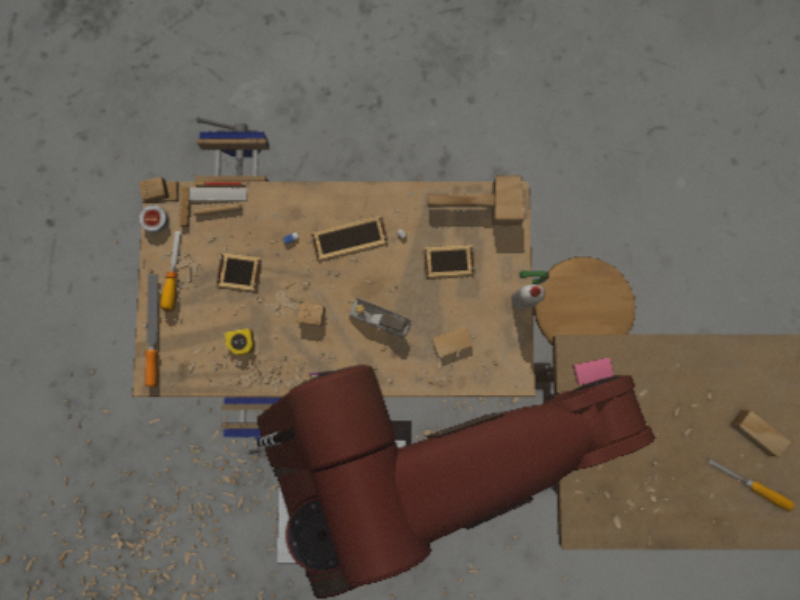

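View pics/side0.png

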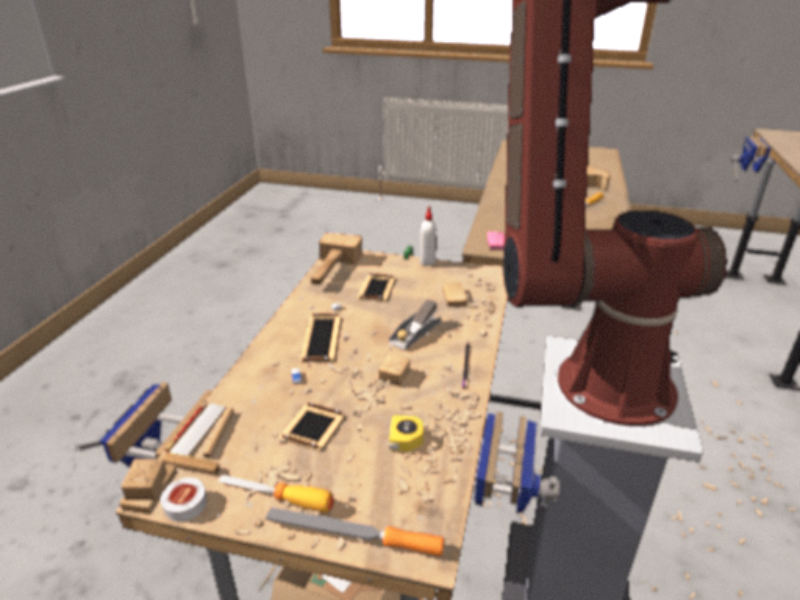

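The top view (800×600) shows the tape at (239,342), beech at (311,315), plane at (380,317) and pine at (452,343). The boards are long (349,238), medium (449,262) and square (240,272), and the glue is at (530,293).
Look-alikes:
- **Pine:** tan block (452,343), pink (594,372) on the other bench, stacked pair (158,190). I choose (452,343).
- **Beech:** (311,315), stack top (153,188), block (762,432) on the other bench. I choose (311,315).

```bash
cat > h.py <<'E'
from cell import *
import cv2,numpy as np
from scipy.spatial.transform import Rotation as R
def wristT(s=None):
    s=s or get_state(); T=np.eye(4);T[:3,:3]=R.from_euler("xyz",s["tool_rot"]).as_matrix();T[:3,3]=s["ee_pos"]
    return T@camera_model("wrist")["T_tool_cam"]
def cast(uv,z,K,T):
    uv=np.atleast_2d(np.asarray(uv,float)); d=np.c_[uv,np.ones(len(uv))]@np.linalg.inv(K).T@T[:3,:3].T
    o=T[:3,3]; return o+d*((z-o[2])/d[:,2])[:,None]
def snap(tag):
    s=get_state();T=wristT(s);p,d=read_camera("wrist");K=camera_model("wrist")["mtx"]
    np.savez(f"pics/{tag}.npz",p=p,d=d,T=T,K=K);cv2.imwrite(f"pics/{tag}.png",p[:,:,::-1]);return p,d,T,K
E
python3 - <<'E'
from h import *
m=camera_model("top");
for n,u,v,z in [("tape",239,342,.033),("beech",311,315,.034),("plane",380,317,.04),("pine",452,343,.02),("long",349,238,.006),("med",449,262,.006),("sq",240,272,.006),("glue",530,293,.17),("bl",135,395,0),("tr",532,182,0),("saw/plane stack",158,190,.05),("mallet",510,200,.08),("pink",594,372,0)]:
    print(n,np.round(cast([u/1.5625,v/1.5625],z,m["mtx"],m["T"])[0],3))
p,d,T,K=snap("w0");print(np.round(T,3))
E
```

```text
tape [0.395 0.261 0.033]
beech [0.464 0.08  0.034]
plane [ 0.458 -0.096  0.04 ]
pine [ 0.393 -0.279  0.02 ]
long [ 0.67  -0.012  0.006]
med [ 0.606 -0.274  0.006]
sq [0.58  0.271 0.006]
glue [ 0.499 -0.452  0.17 ]
bl [0.262 0.531 0.   ]
tr [ 0.823 -0.497  0.   ]
saw/plane stack [0.787 0.478 0.05 ]
mallet [ 0.75  -0.424  0.08 ]
pink [ 0.32  -0.643  0.   ]
[[ 0.448 -0.848 -0.284  0.307]
 [-0.894 -0.425 -0.142 -0.433]
 [-0.001  0.317 -0.948  0.373]
 [ 0.     0.     0.     1.   ]]
```

>>> carry_out:
  rows:
    - {"slide": [0,0,0.04],"roll": -6.65,"hand": 0.085}
    - {"slide": [0.0,0.02,0.035],"roll": -6.65}
    - {"slide": [0.01,0.03,0.02],"roll": -6.65}
    - {"slide": [0.02,0.03,0],"roll": -6.65}
    - {"slide": [0.025,0.03,0]}
    - {"slide": [0.03,0.025,0]}
    - {"slide": [0.03,0.025,0]}
    - {"slide": [0.03,0.025,0]}
    - {"slide": [0.03,0.025,0]}
    - {"slide": [0.03,0.025,0]}

```text
validation failed for argument at $.ro...
```

>>> carry_out:
  rows:
    - {"slide": [0.03,0.02,0]}
    - {"slide": [0.03,0.02,0]}
    - {"slide": [0.03,0.02,0]}
    - {"slide": [0.03,0.02,0]}
    - {"slide": [0.02,0.01,0]}
    - {"slide": [0,0,0]}
    - {"slide": [0,0,0]}

```text
validation failed for argument at $.ro...
```

Run:
```python
from h import *
s=get_state();print(s["t"],s["ee_pos"],s["tool_rot"]);snap("w1")
```

```text
0.15 [ 0.2347433  -0.46921183  0.23087069] [-3.14059468e+00 -9.66662039e-05  4.63831536e-01]
```

View pics/w1.png

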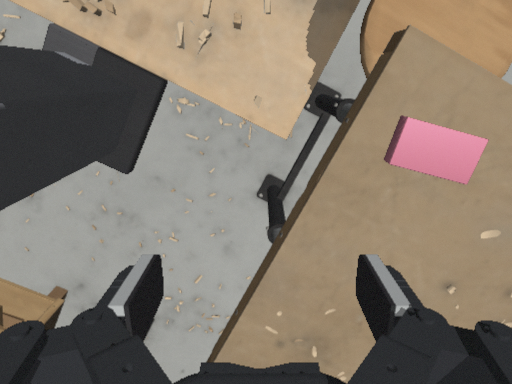

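The picture shows the start view from before any motion: the pink look-alike at (437,152) on the other bench. The rows need all three fields.

>>> carry_out:
  rows:
    - {"slide": [0,0,0.04],"roll": -6.65,"hand": 0.085}
    - {"slide": [0.0,0.02,0.035],"roll": -6.65,"hand": 0.085}
    - {"slide": [0.01,0.03,0.02],"roll": -6.65,"hand": 0.085}
    - {"slide": [0.02,0.03,0],"roll": -6.65,"hand": 0.085}
    - {"slide": [0.025,0.03,0],"roll": 0,"hand": 0.085}
    - {"slide": [0.03,0.025,0],"roll": 0,"hand": 0.085}
    - {"slide": [0.03,0.025,0],"roll": 0,"hand": 0.085}
    - {"slide": [0.03,0.025,0],"roll": 0,"hand": 0.085}
    - {"slide": [0.03,0.025,0],"roll": 0,"hand": 0.085}
    - {"slide": [0.03,0.025,0],"roll": 0,"hand": 0.085}
  force: 40

```text
t: 1.03
ee_pos: [0.441, -0.2329, 0.3264]
tool_rot: [3.141, -0.0, -0.001]
contact_force: [0.1, -0.5, 0.5]
grip_width: 1.002
gripper_force: 0.0
```

>>> carry_out:
  rows:
    - {"slide": [0.03,0.02,0],"roll": 0,"hand": 0.085}
    - {"slide": [0.03,0.02,0],"roll": 0,"hand": 0.085}
    - {"slide": [0.03,0.02,0],"roll": 0,"hand": 0.085}
    - {"slide": [0.03,0.02,0],"roll": 0,"hand": 0.085}
    - {"slide": [0.02,0.01,0],"roll": 0,"hand": 0.085}
    - {"slide": [0,0,0],"roll": 0,"hand": 0.085}
    - {"slide": [0,0,0],"roll": 0,"hand": 0.085}

```text
t: 1.62
ee_pos: [0.5803, -0.1437, 0.3254]
tool_rot: [-3.141, 0.001, 0.001]
contact_force: [-0.7, -0.3, -0.5]
grip_width: 0.993
gripper_force: 0.0
```

Run:
```python
from h import *
s=get_state();print(s["t"],s["ee_pos"],s["tool_rot"],s["q"]);snap("w2")
```

```text
1.6167 [ 0.58033155 -0.14373103  0.32539787] [-3.14122597e+00  1.35221424e-03  1.47265632e-03] [-3.64945372e-01  4.11699638e-01  2.67244035e-01  1.42773455e+00
 -1.42119328e-04  2.77517497e+00]
```

>>> carry_out:
  rows:
    - {"slide": [0,0.03,0],"roll": 0,"hand": 0.085}
    - {"slide": [0,0.03,0],"roll": 0,"hand": 0.085}
    - {"slide": [0,0.03,0],"roll": 0,"hand": 0.085}
    - {"slide": [0,0.03,0],"roll": 0,"hand": 0.085}
    - {"slide": [0,0.03,0],"roll": 0,"hand": 0.085}
    - {"slide": [0,0.03,0],"roll": 0,"hand": 0.085}
    - {"slide": [0,0.03,0],"roll": 0,"hand": 0.085}
    - {"slide": [0,0.03,0],"roll": 0,"hand": 0.085}
    - {"slide": [0,0.03,0],"roll": 0,"hand": 0.085}
    - {"slide": [0,0.03,0],"roll": 0,"hand": 0.085}

```text
t: 2.5
ee_pos: [0.5809, 0.1185, 0.3267]
tool_rot: [-3.109, 0.0, 0.061]
contact_force: [0.5, -1.4, 0.7]
grip_width: 0.999
gripper_force: 0.0
```

>>> carry_out:
  rows:
    - {"slide": [0,0,0],"roll": 0,"hand": 0.085}
    - {"slide": [0,0,0],"roll": 0,"hand": 0.085}

```text
t: 2.67
ee_pos: [0.5813, 0.118, 0.3263]
tool_rot: [-3.11, 0.0, 0.061]
contact_force: [-0.2, -0.2, 0.7]
grip_width: 0.996
gripper_force: 0.0
```

Run:
```python
from h import *
s=get_state();print(s["t"],s["ee_pos"],s["tool_rot"],s["q"]);snap("w3")
```

```text
2.6667 [0.58129768 0.11797597 0.32634126] [-3.10971125e+00  2.95783897e-04  6.07107039e-02] [0.05945351 0.39758593 0.2478654  1.42141167 0.03188101 3.14033482]
```

View pics/w2.png

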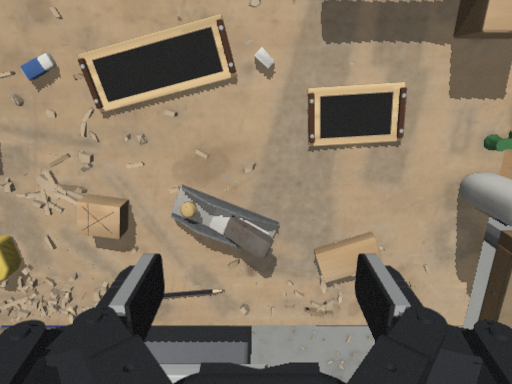

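View pics/w3.png

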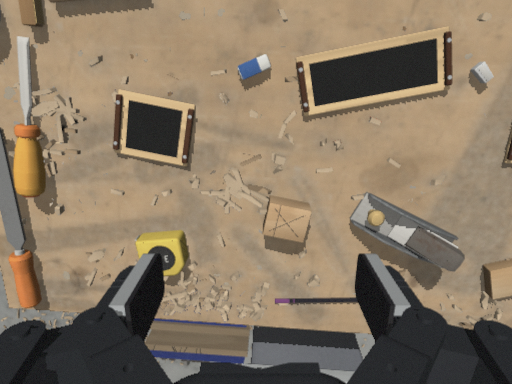

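w2 shows the long board at (157,63), medium (356,115), beech (102,217), plane (225,220) and pine (348,257). w3 shows the square board at (155,128), tape (163,250), beech (288,220) and plane (405,232). Joint 6 reached its end stop at q6=π, so I need yaw > q1. Now I measure from the depth and the masks.

```bash
cat >> h.py <<'E'
def cloud(d,T,K):
    v,u=np.mgrid[:384,:512]; P=np.stack([(u-K[0,2])/K[0,0]*d,(v-K[1,2])/K[1,1]*d,d],-1)
    return P@T[:3,:3].T+T[:3,3]
def rect(xy):
    # centre, (short,long), yaw of long axis (deg, in -90..90)
    (c,(a,b),t)=cv2.minAreaRect((xy*1000).astype(np.float32))
    if a>b: a,b,t=b,a,t-90
    t=(t+90+90)%180-90
    return np.round([c[0]/1000,c[1]/1000],4),np.round([a,b],1),round(t,1)
def obj(W,d,cx,cy,r,zl,zh):
    m=(d>0)&(np.hypot(W[...,0]-cx,W[...,1]-cy)<r)&(W[...,2]>zl)&(W[...,2]<zh)
    m=m.astype(np.uint8); n,l,st,ce=cv2.connectedComponentsWithStats(m)
    i=1+np.argmax(st[1:,4]); q=W[l==i]; return rect(q[:,:2]),np.round(np.percentile(q[:,2],[5,50,95]),4),len(q)
def board(p,T,K,cx,cy,r):
    g=p.max(2)<45; v,u=np.nonzero(g); X=cast(np.c_[u,v],.006,K,T)
    m=np.zeros(g.shape,np.uint8);k=np.hypot(X[:,0]-cx,X[:,1]-cy)<r;m[v[k],u[k]]=1
    n,l,st,ce=cv2.connectedComponentsWithStats(m);i=1+np.argmax(st[1:,4])
    c=max(cv2.findContours((l==i).astype(np.uint8),0,1)[0],key=len)[:,0]
    return rect(cast(c,.006,K,T)[:,:2])
E
python3 - <<'E'
from h import *
for t in("w2","w3"):
    z=np.load(f"pics/{t}.npz");p,d,T,K=[z[k] for k in"pdTK"];W=cloud(d,T,K)
    q=W[(d>0)&(abs(W[...,0]-.55)<.05)&(abs(W[...,1])<.02)];print(t,"bench z",np.percentile(q[:,2],[10,50,90]).round(4))
    for n,cx,cy,r in [("long",.67,-.012,.1),("med",.606,-.274,.08),("sq",.58,.271,.07)]:
        try: print(n,board(p,T,K,cx,cy,r))
        except Exception as e: print(n,e)
    for n,a in dict(tape=(.395,.261,.07,.027,.04),beech=(.464,.08,.06,.028,.042),plane=(.458,-.096,.11,.012,.07),planelow=(.458,-.096,.11,.012,.037),pine=(.393,-.279,.07,.014,.027)).items():
        try: print(n,obj(W,d,*a))
        except Exception as e: print(n,e)
E
```

```text
w2 bench z [-0.0025 -0.0015 -0.0002]
long (array([ 0.6737, -0.0127]), array([ 51.7, 156.4]), -75.8)
med (array([ 0.6112, -0.2731]), array([53.6, 92.8]), -86.5)
sq attempt to get argmax of an empty sequence
tape ((array([0.3973, 0.2327]), array([13.3, 57.9]), -10.9), array([0.0275, 0.0311, 0.033 ]), 232)
beech ((array([0.4692, 0.0814]), array([51. , 60.3]), 82.1), array([0.0314, 0.033 , 0.0344]), 1476)
plane ((array([ 0.4616, -0.0933]), array([ 51.8, 148.2]), 67.5), array([0.0141, 0.0305, 0.0575]), 2703)
planelow ((array([ 0.4616, -0.0933]), array([ 51.8, 148.2]), 67.5), array([0.0135, 0.0231, 0.0342]), 1793)
pine ((array([ 0.3988, -0.2799]), array([53.6, 91.5]), -70.7), array([0.0171, 0.0191, 0.0205]), 1545)
w3 bench z [-0.0024 -0.0013 -0.0001]
long (array([ 0.6738, -0.0125]), array([ 51.6, 156.7]), -75.8)
med (array([ 0.5877, -0.212 ]), array([ 1.4, 23.5]), 4.9)
sq (array([0.5833, 0.2752]), array([63.5, 70.4]), 82.4)
tape ((array([0.3981, 0.2621]), array([62.2, 66.3]), -80.4), array([0.0295, 0.0321, 0.034 ]), 1127)
beech ((array([0.4697, 0.082 ]), array([50.2, 60.2]), 82.3), array([0.0315, 0.0333, 0.0346]), 1424)
plane ((array([ 0.4618, -0.0927]), array([ 51.1, 149.1]), 67.1), array([0.0147, 0.0317, 0.0576]), 2784)
planelow ((array([ 0.4618, -0.0927]), array([ 51.1, 149.1]), 67.1), array([0.014 , 0.0238, 0.0348]), 1759)
pine ((array([ 0.3893, -0.2508]), array([33.5, 53.3]), 18.5), array([0.0158, 0.0191, 0.0207]), 691)
```

>>> carry_out:
  rows:
    - {"slide": [-0.012,-0.026,0],"roll": 7,"hand": 0.085}
    - {"slide": [-0.012,-0.026,0],"roll": 7,"hand": 0.085}
    - {"slide": [-0.012,-0.026,0],"roll": 7,"hand": 0.085}
    - {"slide": [-0.012,-0.026,0],"roll": 7,"hand": 0.085}
    - {"slide": [-0.012,-0.026,0],"roll": 7,"hand": 0.085}
    - {"slide": [-0.012,-0.026,0],"roll": 7,"hand": 0.085}
    - {"slide": [-0.012,-0.026,0],"roll": 7,"hand": 0.085}
    - {"slide": [-0.012,-0.026,0],"roll": 7,"hand": 0.085}
    - {"slide": [-0.012,-0.026,0],"roll": 7,"hand": 0.085}
    - {"slide": [-0.012,-0.026,0],"roll": 7,"hand": 0.085}

```text
t: 3.55
ee_pos: [0.4601, -0.1439, 0.3264]
tool_rot: [-3.11, 0.001, 1.287]
contact_force: [0.0, 0.2, -0.5]
grip_width: 0.995
gripper_force: 0.0
```

>>> carry_out:
  rows:
    - {"slide": [-0.012,-0.026,-0.02],"roll": 7,"hand": 0.085}
    - {"slide": [-0.012,-0.026,-0.02],"roll": 7,"hand": 0.085}
    - {"slide": [-0.012,-0.026,-0.02],"roll": 7,"hand": 0.085}
    - {"slide": [-0.012,-0.026,-0.02],"roll": 7,"hand": 0.085}
    - {"slide": [-0.012,-0.026,-0.02],"roll": 7,"hand": 0.085}
    - {"slide": [0,0,-0.02],"roll": 0,"hand": 0.085}
    - {"slide": [0,0,0],"roll": 0,"hand": 0.085}
    - {"slide": [0,0,0],"roll": 0,"hand": 0.085}

```text
t: 4.22
ee_pos: [0.4002, -0.2718, 0.2061]
tool_rot: [-3.109, -0.001, 1.89]
contact_force: [0.5, 0.5, 0.5]
grip_width: 0.998
gripper_force: 0.0
```

>>> carry_out:
  rows:
    - {"slide": [-0.0014,-0.008,-0.03],"roll": 1,"hand": 0.085}
    - {"slide": [0,0,-0.035],"roll": 0,"hand": 0.085}
    - {"slide": [0,0,-0.035],"roll": 0,"hand": 0.085}
    - {"slide": [0,0,-0.035],"roll": 0,"hand": 0.085}
    - {"slide": [0,0,-0.03],"roll": 0,"hand": 0.085}
    - {"slide": [0,0,-0.02],"roll": 0,"hand": 0.085}
    - {"slide": [0,0,-0.01],"roll": 0,"hand": 0.085}
    - {"slide": [0,0,-0.005],"roll": 0,"hand": 0.085}
    - {"slide": [0,0,0],"roll": 0,"hand": 0.07}
    - {"slide": [0,0,0],"roll": 0,"hand": 0.065}

```text
t: 5.05
ee_pos: [0.4009, -0.2804, 0.0076]
tool_rot: [-3.11, 0.002, 1.911]
contact_force: [-0.1, 0.1, 0.7]
grip_width: 0.767
gripper_force: 0.0
```

Run:
```python
from h import *
s=get_state();print(s["t"],s["ee_pos"],s["tool_rot"],s["q"]);p,d,T,K=snap("w4");W=cloud(d,T,K)
print(obj(W,d,.399,-.28,.07,.014,.027))
```

```text
5.05 [ 0.40093956 -0.28037551  0.00761889] [-3.11043646e+00  2.04784151e-03  1.91099037e+00] [-0.74078655  0.48676203 -0.53496514  0.56192401 -0.02845519  0.49003055]
((array([ 0.3979, -0.2789]), array([52.2, 92.8]), -70.7), array([0.0184, 0.0194, 0.0203]), 21910)
```

View pics/w4.png

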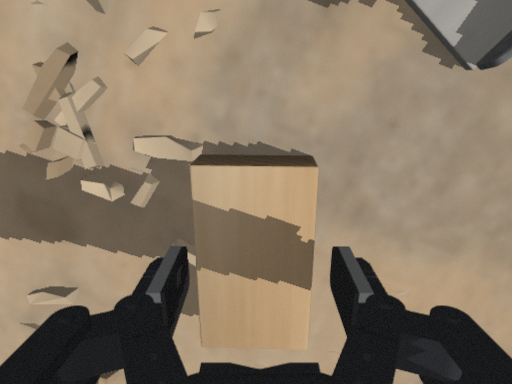

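The picture shows the pine between the fingers, spanning (195..318, 157..348), roughly centred. I close.

>>> carry_out:
  rows:
    - {"slide": [-0.003,0.0015,-0.0015],"roll": 0,"hand": 0.065}
    - {"slide": [0,0,0],"roll": 0,"hand": 0.04}
    - {"slide": [0,0,0],"roll": 0,"hand": 0.04}
    - {"slide": [0,0,0],"roll": 0,"hand": 0.04}
    - {"slide": [0,0,0],"roll": 0,"hand": 0.04}
    - {"slide": [0,0,0],"roll": 0,"hand": 0.04}
  force: 40

```text
t: 5.6
ee_pos: [0.3969, -0.2783, 0.0058]
tool_rot: [-3.11, 0.001, 1.911]
contact_force: [-2.7, 1.4, 9.7]
grip_width: 0.594
gripper_force: 40.7
```

>>> carry_out:
  rows:
    - {"slide": [0,0,0.015],"roll": 0,"hand": 0.04}
    - {"slide": [0,0,0.03],"roll": 0,"hand": 0.04}
    - {"slide": [0,0,0.03],"roll": 0,"hand": 0.04}
    - {"slide": [0,0,0],"roll": 0,"hand": 0.04}

```text
t: 5.93
ee_pos: [0.3992, -0.2803, 0.0847]
tool_rot: [-3.113, 0.007, 1.911]
contact_force: [1.5, -1.0, -0.4]
grip_width: 0.606
gripper_force: 43.1
```

Run:
```python
from h import *
s=get_state();print(s["t"],s["ee_pos"],s["tool_rot"],s["q"]);p,d,T,K=snap("w5");W=cloud(d,T,K)
e=s["ee_pos"]
print(obj(W,d,e[0],e[1],.07,e[2]+.005,e[2]+.03))
```

```text
5.9333 [ 0.39921608 -0.28032041  0.08474494] [-3.11293219  0.006853    1.9109235 ] [-0.74305699  0.36849259 -0.46601865  0.74366247 -0.02853002  0.48781562]
((array([ 0.3999, -0.281 ]), array([78.4, 92.8]), -70.5), array([0.0971, 0.0984, 0.1054]), 24458)
```

>>> carry_out:
  rows:
    - {"slide": [0.02,0.001,0],"roll": -2,"hand": 0.04}
    - {"slide": [0.028,0.001,0],"roll": -2,"hand": 0.04}
    - {"slide": [0.028,0.001,0],"roll": -2,"hand": 0.04}
    - {"slide": [0.03,0.001,0],"roll": -2,"hand": 0.04}
    - {"slide": [0.03,0.001,0],"roll": -2,"hand": 0.04}
    - {"slide": [0.03,0.001,0],"roll": -2,"hand": 0.04}
    - {"slide": [0.025,0.001,0],"roll": -2,"hand": 0.04}
    - {"slide": [0.02,0.001,-0.02],"roll": -2,"hand": 0.04}
    - {"slide": [0,0,-0.02],"roll": 0,"hand": 0.04}
    - {"slide": [0,0,0],"roll": 0,"hand": 0.04}

```text
t: 6.82
ee_pos: [0.606, -0.2684, 0.0348]
tool_rot: [-3.104, -0.003, 1.633]
contact_force: [-0.8, 1.1, 0.1]
grip_width: 0.597
gripper_force: 43.1
```

Run:
```python
from h import *
s=get_state();print(s["t"],s["ee_pos"],s["tool_rot"]);p,d,T,K=snap("w6");W=cloud(d,T,K)
e=s["ee_pos"]
print(obj(W,d,e[0],e[1],.07,e[2]+.005,e[2]+.03))
```

```text
6.8167 [ 0.60595719 -0.26835631  0.03475595] [-3.10386105 -0.00346037  1.63254511]
((array([ 0.6067, -0.2697]), array([78.6, 93.7]), -87.3), array([0.0471, 0.0483, 0.0555]), 24482)
```

View pics/w6.png

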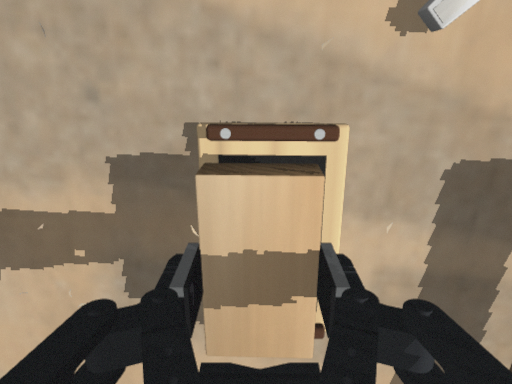

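The pine is above the medium board, with its outline edge visible at (272,158). It needs about +4.5 mm in x and −3.4 mm in y.

>>> carry_out:
  rows:
    - {"slide": [0.0045,-0.0034,-0.005],"roll": 0.8,"hand": 0.04}
    - {"slide": [0,0,-0.005],"roll": 0,"hand": 0.04}
    - {"slide": [0,0,0],"roll": 0,"hand": 0.04}
    - {"slide": [0,0,0],"roll": 0,"hand": 0.04}

```text
t: 7.2
ee_pos: [0.6123, -0.2739, 0.0303]
tool_rot: [-3.11, 0.001, 1.645]
contact_force: [0.4, -0.1, -0.1]
grip_width: 0.596
gripper_force: 43.1
```

Run:
```python
from h import *
s=get_state();print(s["t"],s["ee_pos"],s["tool_rot"]);p,d,T,K=snap("w7");W=cloud(d,T,K)
e=s["ee_pos"]
print(obj(W,d,e[0],e[1],.07,e[2]+.005,e[2]+.03))
```

```text
7.2 [ 0.61225878 -0.27391512  0.03029319] [-3.10981589e+00  5.16368321e-04  1.64518924e+00]
((array([ 0.6128, -0.2751]), array([78.2, 93.2]), -85.7), array([0.0426, 0.0439, 0.0509]), 24468)
```

>>> carry_out:
  rows:
    - {"slide": [-0.0016,0.002,-0.006],"roll": -0.7,"hand": 0.04}
    - {"slide": [0,0,-0.006],"roll": 0,"hand": 0.04}
    - {"slide": [0,0,-0.005],"roll": 0,"hand": 0.04}
    - {"slide": [0,0,0],"roll": 0,"hand": 0.04}
    - {"slide": [0,0,0],"roll": 0,"hand": 0.04}

```text
t: 7.67
ee_pos: [0.6106, -0.2714, 0.0123]
tool_rot: [-3.109, -0.0, 1.634]
contact_force: [-0.2, 0.4, -0.3]
grip_width: 0.592
gripper_force: 43.1
```

>>> carry_out:
  rows:
    - {"slide": [0,0,-0.0005],"roll": 0,"hand": 0.06}
    - {"slide": [0,0,0],"roll": 0,"hand": 0.07}
    - {"slide": [0,0,0],"roll": 0,"hand": 0.08}
    - {"slide": [0,0,0],"roll": 0,"hand": 0.085}
    - {"slide": [0,0,0.01],"roll": 0,"hand": 0.085}
    - {"slide": [0,0,0.03],"roll": 0,"hand": 0.085}
    - {"slide": [0,0,0.04],"roll": 0,"hand": 0.085}
    - {"slide": [0,-0.01,0.04],"roll": 0,"hand": 0.085}
    - {"slide": [0,-0.02,0.02],"roll": 0,"hand": 0.085}
    - {"slide": [0,0,0],"roll": 0,"hand": 0.085}

```text
t: 8.5
ee_pos: [0.6134, -0.306, 0.1594]
tool_rot: [-3.118, 0.007, 1.632]
contact_force: [1.0, -0.4, 0.6]
grip_width: 0.995
gripper_force: 0.0
```

>>> carry_out:
  rows:
    - {"slide": [0,0,0],"roll": 0,"hand": 0.085}
    - {"slide": [0,0,0],"roll": 0,"hand": 0.085}

```text
t: 8.67
ee_pos: [0.6104, -0.3012, 0.152]
tool_rot: [-3.109, -0.0, 1.633]
contact_force: [1.0, 0.4, -0.1]
grip_width: 0.994
gripper_force: 0.0
```

Run:
```python
from h import *
s=get_state();print(s["t"],s["ee_pos"],s["tool_rot"]);p,d,T,K=snap("w8");W=cloud(d,T,K)
print("pine",obj(W,d,.611,-.273,.07,.02,.034))
print("plate+",obj(W,d,.611,-.273,.09,.003,.034))
```

```text
8.6667 [ 0.61036279 -0.30119493  0.15199252] [-3.10888829e+00 -4.34694669e-04  1.63323228e+00]
pine ((array([ 0.6108, -0.2725]), array([52.1, 91.8]), -86.6), array([0.0242, 0.0253, 0.0265]), 7264)
plate+ ((array([ 0.6114, -0.2727]), array([ 77.9, 127.8]), -86.5), array([0.0045, 0.0243, 0.0262]), 13467)
```

View pics/w8.png

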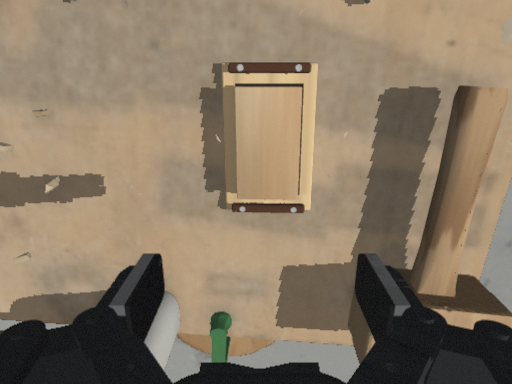

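The pine lies on the medium board, within 0.6 mm and 0.1° of it. Next is the beech.

>>> carry_out:
  rows:
    - {"slide": [-0.01,0.02,0.03],"roll": -1,"hand": 0.085}
    - {"slide": [-0.012,0.032,0],"roll": -1,"hand": 0.085}
    - {"slide": [-0.012,0.032,0],"roll": -1,"hand": 0.085}
    - {"slide": [-0.012,0.032,0],"roll": -1,"hand": 0.085}
    - {"slide": [-0.012,0.032,0],"roll": -1,"hand": 0.085}
    - {"slide": [-0.012,0.032,0],"roll": -1,"hand": 0.085}
    - {"slide": [-0.012,0.032,0],"roll": -1,"hand": 0.085}
    - {"slide": [-0.012,0.032,0],"roll": -1,"hand": 0.085}
    - {"slide": [-0.012,0.032,0],"roll": -1,"hand": 0.085}
    - {"slide": [-0.012,0.032,0],"roll": -1,"hand": 0.085}

```text
t: 9.55
ee_pos: [0.4908, 0.0084, 0.1812]
tool_rot: [-3.107, 0.0, 1.459]
contact_force: [0.0, 0.2, -0.4]
grip_width: 0.997
gripper_force: 0.0
```

>>> carry_out:
  rows:
    - {"slide": [-0.012,0.032,-0.02],"roll": -1,"hand": 0.085}
    - {"slide": [-0.011,0.032,-0.02],"roll": -0.4,"hand": 0.085}
    - {"slide": [0,0.011,-0.03],"roll": 0,"hand": 0.085}
    - {"slide": [0,0,-0.03],"roll": 0,"hand": 0.085}
    - {"slide": [0,0,0],"roll": 0,"hand": 0.075}
    - {"slide": [0,0,0],"roll": 0,"hand": 0.075}

```text
t: 10.05
ee_pos: [0.4675, 0.0818, 0.0811]
tool_rot: [-3.105, 0.001, 1.435]
contact_force: [-0.6, -1.2, 0.7]
grip_width: 0.877
gripper_force: 0.0
```

Run:
```python
from h import *
s=get_state();print(s["t"],s["ee_pos"],s["tool_rot"]);p,d,T,K=snap("w9");W=cloud(d,T,K)
print(obj(W,d,.47,.082,.06,.028,.042))
```

```text
10.05 [0.4675468  0.08176919 0.08114404] [-3.10468004e+00  1.07858757e-03  1.43547693e+00]
((array([0.4688, 0.0828]), array([50.1, 60.6]), 81.9), array([0.0322, 0.0334, 0.0344]), 7542)
```

>>> carry_out:
  rows:
    - {"slide": [0.001,0.001,-0.025],"roll": 0,"hand": 0.075}
    - {"slide": [0,0,-0.025],"roll": 0,"hand": 0.075}
    - {"slide": [0,0,-0.015],"roll": 0,"hand": 0.075}
    - {"slide": [0,0,-0.007],"roll": 0,"hand": 0.075}
    - {"slide": [0,0,0],"roll": 0,"hand": 0.04}
    - {"slide": [0,0,0],"roll": 0,"hand": 0.04}
    - {"slide": [0,0,0],"roll": 0,"hand": 0.04}
    - {"slide": [0,0,0],"roll": 0,"hand": 0.04}
    - {"slide": [0,0,0],"roll": 0,"hand": 0.04}

```text
t: 10.85
ee_pos: [0.472, 0.0823, 0.0119]
tool_rot: [-3.112, 0.0, 1.434]
contact_force: [-2.2, -0.8, 8.7]
grip_width: 0.577
gripper_force: 42.6
```

>>> carry_out:
  rows:
    - {"slide": [0,0,0.015],"roll": 0,"hand": 0.04}
    - {"slide": [0,0,0.03],"roll": 0,"hand": 0.04}
    - {"slide": [0,0,0.035],"roll": 0,"hand": 0.04}
    - {"slide": [0,0,0.02],"roll": 0,"hand": 0.04}
    - {"slide": [0,0,0],"roll": 0,"hand": 0.04}
    - {"slide": [0,0,0],"roll": 0,"hand": 0.04}

```text
t: 11.35
ee_pos: [0.4722, 0.0824, 0.1121]
tool_rot: [-3.114, -0.0, 1.434]
contact_force: [-0.3, -0.7, -1.0]
grip_width: 0.579
gripper_force: 41.8
```

```bash
cat >> h.py <<'E'
def look(tag,z0,z1,r=.07):
    """held part in view: wood/steel top between z0..z1 above the TCP, fingers cut away by |across|<w"""
    s=get_state();print(round(s["t"],2),s["ee_pos"].round(4),s["tool_rot"].round(4));p,d,T,K=snap(tag);W=cloud(d,T,K)
    e=s["ee_pos"];y=s["tool_rot"][2];a=(W[...,:2]-e[:2])@np.array([[np.cos(y),np.sin(y)],[np.sin(y),-np.cos(y)]])
    m=(d>0)&(W[...,2]>e[2]+z0)&(W[...,2]<e[2]+z1)&(abs(a[...,1])<.018)&(abs(a[...,0])<r+.02)
    n,l,st,_=cv2.connectedComponentsWithStats(m.astype(np.uint8));l=l==1+np.argmax(st[1:,4])
    q=a[l];print("along from TCP mm",np.round(np.percentile(q[:,0],[.2,99.8])*1000,1),"mid",round(np.percentile(q[:,0],[.2,99.8]).mean()*1000,1),"top z",np.percentile(W[...,2][l],[5,50,95]).round(4))
    return p,d,T,K,W
E
python3 - <<'E'
from h import *
look("w10",.015,.035)
E
```

```text
11.35 [0.4722 0.0824 0.1121] [-3.1135e+00 -4.0000e-04  1.4344e+00]
along from TCP mm [-29.3  30.6] mid 0.7 top z [0.1323 0.1336 0.1345]
```

>>> carry_out:
  rows:
    - {"slide": [0.011,-0.025,0],"roll": 1,"hand": 0.04}
    - {"slide": [0.012,-0.03,0],"roll": 1,"hand": 0.04}
    - {"slide": [0.012,-0.03,0],"roll": 1,"hand": 0.04}
    - {"slide": [0.012,-0.03,0],"roll": 1,"hand": 0.04}
    - {"slide": [0.012,-0.03,0],"roll": 1,"hand": 0.04}
    - {"slide": [0.012,-0.03,0],"roll": 1,"hand": 0.04}
    - {"slide": [0.012,-0.03,0],"roll": 1,"hand": 0.04}
    - {"slide": [0.012,-0.03,0],"roll": 1,"hand": 0.04}
    - {"slide": [0.012,-0.03,0],"roll": 1,"hand": 0.04}
    - {"slide": [0.012,-0.03,0],"roll": 1,"hand": 0.04}

```text
t: 12.23
ee_pos: [0.5893, -0.2138, 0.1086]
tool_rot: [-3.107, -0.001, 1.61]
contact_force: [1.0, 0.3, -0.3]
grip_width: 0.581
gripper_force: 41.7
```

>>> carry_out:
  rows:
    - {"slide": [0.012,-0.03,0],"roll": 1,"hand": 0.04}
    - {"slide": [0.008,-0.02,-0.01],"roll": 0.2,"hand": 0.04}
    - {"slide": [0,-0.01,-0.02],"roll": 0,"hand": 0.04}
    - {"slide": [0,0,-0.025],"roll": 0,"hand": 0.04}
    - {"slide": [0,0,0],"roll": 0,"hand": 0.04}
    - {"slide": [0,0,0],"roll": 0,"hand": 0.04}
    - {"slide": [0,0,0],"roll": 0,"hand": 0.04}

```text
t: 12.82
ee_pos: [0.6098, -0.2721, 0.0556]
tool_rot: [-3.109, -0.0, 1.63]
contact_force: [0.6, 0.1, 0.0]
grip_width: 0.573
gripper_force: 41.7
```

Run:
```python
from h import *
p,d,T,K,W=look("w11",.015,.035)
print("pine vis",obj(W,d,.611,-.273,.07,.02,.034))
```

```text
12.82 [ 0.6098 -0.2721  0.0556] [-3.1091e+00 -1.0000e-04  1.6304e+00]
along from TCP mm [-29.1  30.7] mid 0.8 top z [0.0758 0.077  0.0779]
pine vis ((array([ 0.6086, -0.2374]), array([22.4, 52.1]), 3.8), array([0.024 , 0.0253, 0.0264]), 4058)
```

View pics/w11.png

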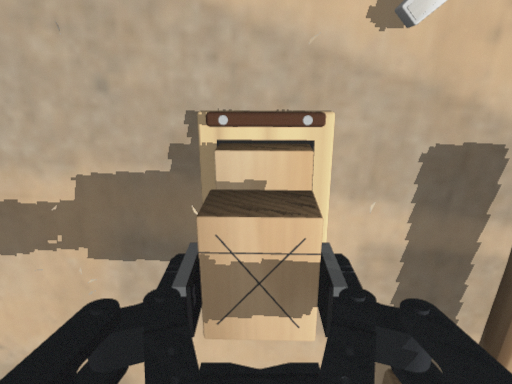

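The beech is held over the pine, crossed lines centred at (260,284). I check the lateral offset in the same frame.

Run:
```python
from h import *
z=np.load("pics/w11.npz");p,d,T,K=[z[k] for k in"pdTK"];W=cloud(d,T,K)
for y0,y1 in((-.258,-.248),(-.255,-.245)):
    q=W[(d>0)&(W[...,2]>.0735)&(W[...,2]<.082)&(W[...,1]>y0)&(W[...,1]<y1)&(abs(W[...,0]-.61)<.033)]
    x=np.percentile(q[:,0],[.5,99.5]);print(x,x.mean(),(y0+y1)/2)
```

```text
[0.58431972 0.63345623] 0.6088879741919456 -0.253
[0.58406925 0.63336619] 0.608717721709797 -0.25
```

>>> carry_out:
  rows:
    - {"slide": [0.001,-0.0012,-0.006],"roll": 0,"hand": 0.04}
    - {"slide": [0,0,-0.006],"roll": 0,"hand": 0.04}
    - {"slide": [0,0,-0.0045],"roll": 0,"hand": 0.04}
    - {"slide": [0,0,0],"roll": 0,"hand": 0.04}
    - {"slide": [0,0,0],"roll": 0,"hand": 0.04}

```text
t: 13.28
ee_pos: [0.6107, -0.2736, 0.0386]
tool_rot: [-3.109, 0.0, 1.63]
contact_force: [0.2, 0.7, -0.9]
grip_width: 0.575
gripper_force: 41.7
```

>>> carry_out:
  rows:
    - {"slide": [0,0,0],"roll": 0,"hand": 0.055}
    - {"slide": [0,0,0],"roll": 0,"hand": 0.06}
    - {"slide": [0,0,0],"roll": 0,"hand": 0.07}
    - {"slide": [0,0,0],"roll": 0,"hand": 0.085}
    - {"slide": [0,0,0],"roll": 0,"hand": 0.085}
    - {"slide": [0,0,0.015],"roll": 0,"hand": 0.085}
    - {"slide": [0,0,0.03],"roll": 0,"hand": 0.085}
    - {"slide": [0,0,0.04],"roll": 0,"hand": 0.085}
    - {"slide": [0,0,0.03],"roll": 0,"hand": 0.085}
    - {"slide": [0,0,0],"roll": 0,"hand": 0.085}

```text
t: 14.12
ee_pos: [0.6139, -0.2755, 0.161]
tool_rot: [-3.118, 0.006, 1.63]
contact_force: [1.2, -0.1, -0.1]
grip_width: 0.992
gripper_force: 0.0
```

>>> carry_out:
  rows:
    - {"slide": [0,0,0],"roll": 0,"hand": 0.085}
    - {"slide": [0,0,0],"roll": 0,"hand": 0.085}

```text
t: 14.28
ee_pos: [0.6105, -0.2736, 0.1533]
tool_rot: [-3.109, 0.0, 1.63]
contact_force: [-0.3, 0.2, -0.1]
grip_width: 0.997
gripper_force: 0.0
```

Run:
```python
from h import *
s=get_state();print(s["t"],s["ee_pos"],s["tool_rot"]);p,d,T,K=snap("w12");W=cloud(d,T,K)
print("beech",obj(W,d,.611,-.273,.07,.053,.07))
print("pine",obj(W,d,.611,-.273,.07,.02,.07))
print("plate+",obj(W,d,.611,-.273,.09,.003,.07))
```

```text
14.2833 [ 0.61050756 -0.27364037  0.15329348] [-3.10903215e+00  1.07866738e-06  1.62994424e+00]
beech ((array([ 0.6105, -0.273 ]), array([50. , 60.2]), -86.7), array([0.0581, 0.0593, 0.0604]), 5219)
pine ((array([ 0.6103, -0.2647]), array([52. , 76.8]), -86.5), array([0.0248, 0.059 , 0.0603]), 7086)
plate+ ((array([ 0.6113, -0.2724]), array([ 78. , 127.7]), -86.4), array([0.0046, 0.0256, 0.0601]), 12267)
```

The beech sits on the pine within 0.5 mm and 0.1°. Next is the plane.

>>> carry_out:
  rows:
    - {"slide": [-0.02,0.025,0.0],"roll": -4.4,"hand": 0.085}
    - {"slide": [-0.025,0.03,0],"roll": -4.4,"hand": 0.085}
    - {"slide": [-0.025,0.03,0],"roll": -4.4,"hand": 0.085}
    - {"slide": [-0.025,0.03,0],"roll": -4.4,"hand": 0.085}
    - {"slide": [-0.025,0.03,0],"roll": -4.4,"hand": 0.085}
    - {"slide": [-0.025,0.03,0],"roll": -4.2,"hand": 0.085}
    - {"slide": [-0.004,0.006,-0.02],"roll": 0,"hand": 0.085}
    - {"slide": [0,0,-0.02],"roll": 0,"hand": 0.085}
    - {"slide": [0,0,0],"roll": 0,"hand": 0.085}
    - {"slide": [0,0,0],"roll": 0,"hand": 0.085}

```text
t: 15.17
ee_pos: [0.4605, -0.0923, 0.1128]
tool_rot: [-3.106, 0.001, 1.173]
contact_force: [0.4, 0.6, 0.7]
grip_width: 0.998
gripper_force: 0.0
```

Run:
```python
from h import *
s=get_state();print(s["t"],s["ee_pos"],s["tool_rot"]);p,d,T,K=snap("w13");W=cloud(d,T,K)
for z0 in(.004,.008,.02):print(z0,obj(W,d,.462,-.093,.1,z0,.075))
```

```text
15.1667 [ 0.46052829 -0.09233208  0.11276456] [-3.10608669e+00  5.49711048e-04  1.17285813e+00]
0.004 ((array([ 0.4642, -0.0853]), array([ 50.6, 169.2]), 67.1), array([0.0048, 0.024 , 0.0566]), 15037)
0.008 ((array([ 0.4613, -0.092 ]), array([ 50.6, 149.8]), 67.1), array([0.0142, 0.0321, 0.0579]), 9548)
0.02 ((array([ 0.4478, -0.1243]), array([38. , 71.6]), 67.1), array([0.0214, 0.0438, 0.0588]), 5405)
```

View pics/w13.png

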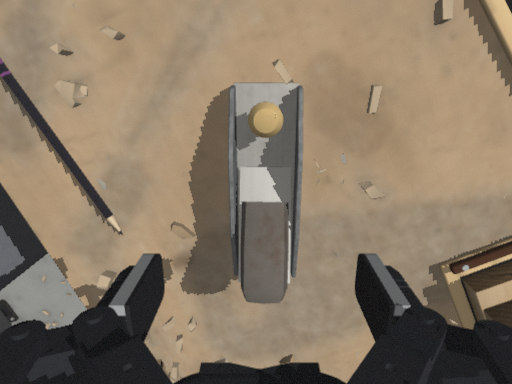

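The plane lies along the image columns: toe edge at row 83, side walls ending near row 277, lever cap to row 300, a wood chip at (283,70). I cast these edges to settle its lengthwise centre.

Run:
```python
from h import *
z=np.load("pics/w13.npz");p,d,T,K=[z[k] for k in"pdTK"];W=cloud(d,T,K)
c=np.array([.4613,-.092]);y=np.radians(67.1);u=np.array([np.cos(y),np.sin(y)]);v=np.array([u[1],-u[0]])
A=(W[...,:2]-c)@u;B=(W[...,:2]-c)@v;Z=W[...,2]
# profile of max/min height in 4mm bins: along axis, middle and both edges
for nm,m in(("mid",abs(B)<.012),("edgeR",(B>.017)&(B<.027)),("edgeL",(B<-.017)&(B>-.027))):
    print(nm,[(int(a*1000),round(np.percentile(Z[m&(d>0)&(A>=a)&(A<a+.004)],80)*1000)if (m&(d>0)&(A>=a)&(A<a+.004)).any() else None) for a in np.r_[np.arange(-.096,-.056,.004),np.arange(.056,.09,.004)]])
```

```text
mid [(-96, None), (-92, None), (-88, None), (-83, None), (-79, None), (-75, None), (-71, 57), (-67, 59), (-63, 60), (-59, 60), (56, 31), (60, 29), (64, 6), (67, 6), (71, 6), (75, 5), (79, -1), (83, 4), (87, 3)]
edgeR [(-96, -1), (-92, -1), (-88, -1), (-83, -2), (-79, 6), (-75, 16), (-71, 17), (-67, 19), (-63, 21), (-59, 41), (56, 21), (60, 20), (64, 18), (67, 17), (71, 11), (75, 3), (79, 0), (83, -1), (87, -1)]
edgeL [(-96, -1), (-92, -1), (-88, -1), (-83, None), (-79, None), (-75, 16), (-71, 17), (-67, 19), (-63, 42), (-59, 41), (56, 22), (60, 20), (64, 18), (67, 16), (71, 12), (75, 4), (79, -1), (83, -1), (87, -1)]
```

>>> carry_out:
  rows:
    - {"slide": [0.0012,0.0012,-0.03],"roll": 0,"hand": 0.085}
    - {"slide": [0,0,-0.03],"roll": 0,"hand": 0.085}
    - {"slide": [0,0,-0.025],"roll": 0,"hand": 0.085}
    - {"slide": [0,0,-0.013],"roll": 0,"hand": 0.075}
    - {"slide": [0,0,-0.005],"roll": 0,"hand": 0.075}
    - {"slide": [0,0,0],"roll": 0,"hand": 0.065}
    - {"slide": [0,0,0],"roll": 0,"hand": 0.055}
    - {"slide": [0,0,0],"roll": 0,"hand": 0.04}
    - {"slide": [0,0,0],"roll": 0,"hand": 0.04}
    - {"slide": [0,0,0],"roll": 0,"hand": 0.04}
  force: 80

```text
t: 16.05
ee_pos: [0.4627, -0.0916, 0.0123]
tool_rot: [-3.109, 0.0, 1.173]
contact_force: [-6.0, 1.8, 8.0]
grip_width: 0.574
gripper_force: 84.0
```

>>> carry_out:
  rows:
    - {"slide": [0,0,0],"roll": 0,"hand": 0.04}
    - {"slide": [0,0,0.01],"roll": 0,"hand": 0.04}
    - {"slide": [0,0,0.02],"roll": 0,"hand": 0.04}
    - {"slide": [0,0,0.03],"roll": 0,"hand": 0.04}
    - {"slide": [0,0,0],"roll": 0,"hand": 0.04}
    - {"slide": [0,0,0],"roll": 0,"hand": 0.04}

```text
t: 16.55
ee_pos: [0.4649, -0.0923, 0.0729]
tool_rot: [-3.114, 0.0, 1.173]
contact_force: [-0.7, 0.0, -7.7]
grip_width: 0.569
gripper_force: 86.1
```

```bash
cat >> h.py <<'E'
def prof(tag):
    """held plane: height profile above the TCP along tool x, edges of it"""
    s=get_state();p,d,T,K=snap(tag);W=cloud(d,T,K);e=s["ee_pos"];y=s["tool_rot"][2]
    u=np.array([np.cos(y),np.sin(y)]);v=np.array([u[1],-u[0]])
    A=(W[...,:2]-e[:2])@u;B=(W[...,:2]-e[:2])@v;Z=W[...,2]-e[2]
    print(round(s["t"],2),e.round(4),s["tool_rot"].round(4))
    for nm,m in(("mid",abs(B)<.012),("R",(B>.017)&(B<.024)),("L",(B<-.017)&(B>-.024))):
        print(nm,[(int(a*1000),round(np.percentile(Z[k],80)*1000)) for a in np.r_[np.arange(-.084,-.066,.002),np.arange(.06,.084,.002)] if (k:=m&(d>0)&(A>=a)&(A<a+.002)).any()])
    m=(d>0)&(A>.03)&(A<.055)&(Z>.005)&(abs(B)<.035);b=np.percentile(B[m],[.5,99.5]);print("across at toe",b.round(4),b.mean().round(4))
    return p,d,T,K,W
E
python3 -c "
from h import *
prof('w14')"
```

```text
16.55 [ 0.4649 -0.0923  0.0729] [-3.1143  0.      1.1727]
mid [(60, 16), (62, 14), (64, -6), (66, -6), (68, -6), (70, -6), (72, -6), (74, -7), (76, -73), (78, -68), (80, -68), (82, -68), (84, -68)]
R [(60, 7), (62, 6), (64, 6), (66, 5), (68, 4), (70, 3), (72, -2), (74, -7), (76, -74), (78, -74), (80, -74), (82, -74), (84, -74)]
L [(60, 7), (62, 7), (64, 6), (66, 5), (68, 4), (70, 3), (72, -1), (74, -7), (76, -74), (78, -73), (80, -73), (82, -74), (84, -73)]
across at toe [-0.025  0.025] 0.0
```

>>> carry_out:
  rows:
    - {"slide": [0.015,0.006,0.01],"roll": 3,"hand": 0.04}
    - {"slide": [0.022,0.009,0],"roll": 4,"hand": 0.04}
    - {"slide": [0.024,0.009,0],"roll": 4,"hand": 0.04}
    - {"slide": [0.024,0.009,0],"roll": 4,"hand": 0.04}
    - {"slide": [0.024,0.009,0],"roll": 4,"hand": 0.04}
    - {"slide": [0.024,0.009,0],"roll": 4,"hand": 0.04}
    - {"slide": [0.024,0.009,0],"roll": 4,"hand": 0.04}
    - {"slide": [0.024,0.009,0],"roll": 4,"hand": 0.04}
    - {"slide": [0.018,0.008,0],"roll": 4,"hand": 0.04}
    - {"slide": [0.01,0.005,0],"roll": 2,"hand": 0.04}

```text
t: 17.43
ee_pos: [0.673, -0.0085, 0.0787]
tool_rot: [-3.108, -0.001, 1.823]
contact_force: [-0.3, 0.8, -6.1]
grip_width: 0.566
gripper_force: 86.1
```

>>> carry_out:
  rows:
    - {"slide": [0,0,-0.02],"roll": 0,"hand": 0.04}
    - {"slide": [0,0,-0.02],"roll": 0,"hand": 0.04}
    - {"slide": [0,0,0],"roll": 0,"hand": 0.04}
    - {"slide": [0,0,0],"roll": 0,"hand": 0.04}
    - {"slide": [0,0,0],"roll": 0,"hand": 0.04}

```text
t: 17.85
ee_pos: [0.6718, -0.0097, 0.0408]
tool_rot: [-3.109, 0.0, 1.818]
contact_force: [0.4, 0.9, -5.8]
grip_width: 0.568
gripper_force: 86.0
```

```bash
python3 -c "
from h import *
prof('w15')"
```

```text
17.85 [ 0.6718 -0.0097  0.0408] [-3.1088  0.      1.8182]
mid [(60, 17), (62, 15), (64, -6), (66, -6), (68, -6), (70, -6), (72, -6), (74, -6), (76, -28), (78, -35), (80, -35), (82, -35), (84, -29)]
R [(60, 7), (62, 7), (64, 5), (66, 5), (68, 4), (70, 3), (72, -1), (74, -7), (76, -34), (78, -35), (80, -35), (82, -35), (84, -29)]
L [(60, 8), (62, 7), (64, 6), (66, 5), (68, 4), (70, 4), (72, 1), (74, -6), (76, -34), (78, -35), (80, -35), (82, -35), (84, -29)]
across at toe [-0.0248  0.0252] 0.0002
```

View pics/w15.png

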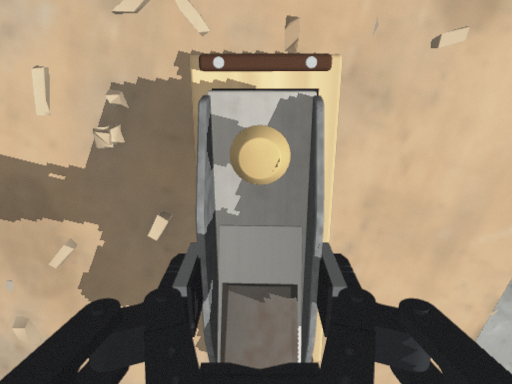

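The plane is over the long board, its toe just inside the outline at (265,92), stop at (265,62). Lowering with a small correction.

>>> carry_out:
  rows:
    - {"slide": [0.0015,-0.0013,-0.008],"roll": 0,"hand": 0.04}
    - {"slide": [0,0,-0.007],"roll": 0,"hand": 0.04}
    - {"slide": [0,0,-0.004],"roll": 0,"hand": 0.04}
    - {"slide": [0,0,-0.0025],"roll": 0,"hand": 0.04}
    - {"slide": [0,0,0],"roll": 0,"hand": 0.04}
    - {"slide": [0,0,0],"roll": 0,"hand": 0.04}

```text
t: 18.4
ee_pos: [0.6735, -0.0109, 0.0192]
tool_rot: [-3.109, 0.0, 1.818]
contact_force: [-0.5, -0.3, -6.3]
grip_width: 0.571
gripper_force: 86.2
```

>>> carry_out:
  rows:
    - {"slide": [0,0,0],"roll": 0,"hand": 0.055}
    - {"slide": [0,0,0],"roll": 0,"hand": 0.06}
    - {"slide": [0,0,0],"roll": 0,"hand": 0.07}
    - {"slide": [0,0,0],"roll": 0,"hand": 0.08}
    - {"slide": [0,0,0],"roll": 0,"hand": 0.085}
    - {"slide": [0,0,0.015],"roll": 0,"hand": 0.085}
    - {"slide": [0,0,0.03],"roll": 0,"hand": 0.085}
    - {"slide": [0,0,0.04],"roll": 0,"hand": 0.085}
    - {"slide": [0,0,0.04],"roll": 0,"hand": 0.085}
    - {"slide": [0,0,0.02],"roll": 0,"hand": 0.085}

```text
t: 19.23
ee_pos: [0.6753, -0.0111, 0.1698]
tool_rot: [-3.115, 0.002, 1.819]
contact_force: [0.4, -0.5, 0.5]
grip_width: 0.997
gripper_force: 0.0
```

>>> carry_out:
  rows:
    - {"slide": [0,0,0],"roll": 0,"hand": 0.085}
    - {"slide": [0,0,0],"roll": 0,"hand": 0.085}
    - {"slide": [0,0,0],"roll": 0,"hand": 0.085}

```text
t: 19.48
ee_pos: [0.673, -0.0108, 0.1635]
tool_rot: [-3.109, -0.0, 1.818]
contact_force: [-0.3, 0.5, -0.5]
grip_width: 0.995
gripper_force: 0.0
```

Run:
```python
from h import *
s=get_state();print(s["t"],s["ee_pos"],s["tool_rot"],s["q"]);p,d,T,K=snap("w16");W=cloud(d,T,K)
print("plane",obj(W,d,.673,-.0126,.085,.0085,.08))
print("plate+",obj(W,d,.673,-.0126,.12,.003,.08))
```

```text
19.4833 [ 0.67304205 -0.01084933  0.16348716] [-3.10854845e+00 -4.81639266e-05  1.81844216e+00] [-0.11892155  0.64367848  0.23305401  1.19103939 -0.01179665  1.20441024]
plane ((array([ 0.6738, -0.0115]), array([ 50.6, 153.9]), -76.0), array([0.0107, 0.0299, 0.0627]), 10801)
plate+ ((array([ 0.6741, -0.0123]), array([ 76. , 190.4]), -75.8), array([0.0046, 0.0119, 0.0598]), 16923)
```

View pics/w16.png

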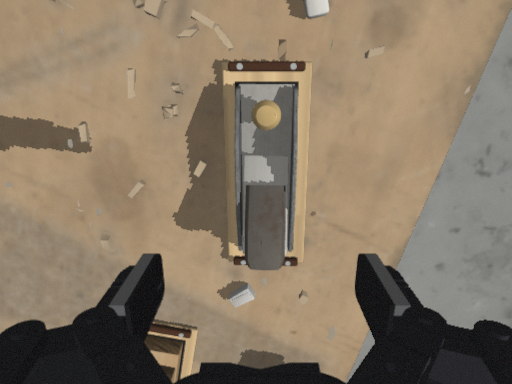

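The plane lies on the long board, between the stops and within about 1 mm. Last is the tape.

>>> carry_out:
  rows:
    - {"slide": [-0.02,0.02,0.0],"roll": -0.4,"hand": 0.085}
    - {"slide": [-0.024,0.024,0],"roll": -0.4,"hand": 0.085}
    - {"slide": [-0.024,0.024,0],"roll": -0.4,"hand": 0.085}
    - {"slide": [-0.024,0.024,0],"roll": -0.4,"hand": 0.085}
    - {"slide": [-0.024,0.024,0],"roll": -0.4,"hand": 0.085}
    - {"slide": [-0.024,0.024,0],"roll": -0.4,"hand": 0.085}
    - {"slide": [-0.024,0.024,0],"roll": -0.4,"hand": 0.085}
    - {"slide": [-0.024,0.024,0],"roll": -0.4,"hand": 0.085}
    - {"slide": [-0.024,0.024,0],"roll": -0.4,"hand": 0.085}
    - {"slide": [-0.024,0.024,0],"roll": -0.4,"hand": 0.085}

```text
t: 20.37
ee_pos: [0.4352, 0.2256, 0.163]
tool_rot: [-3.107, 0.001, 1.748]
contact_force: [0.9, 0.7, -0.2]
grip_width: 0.996
gripper_force: 0.0
```

>>> carry_out:
  rows:
    - {"slide": [-0.024,0.024,0],"roll": -0.4,"hand": 0.085}
    - {"slide": [-0.015,0.013,-0.02],"roll": -0.2,"hand": 0.085}
    - {"slide": [0,0,-0.03],"roll": 0,"hand": 0.085}
    - {"slide": [0,0,-0.02],"roll": 0,"hand": 0.085}
    - {"slide": [0,0,0],"roll": 0,"hand": 0.085}
    - {"slide": [0,0,0],"roll": 0,"hand": 0.085}

```text
t: 20.87
ee_pos: [0.3971, 0.2615, 0.0932]
tool_rot: [-3.106, 0.001, 1.738]
contact_force: [0.5, 0.5, 0.4]
grip_width: 0.996
gripper_force: 0.0
```

Run:
```python
from h import *
s=get_state();print(s["t"],s["ee_pos"],s["tool_rot"]);p,d,T,K=snap("w17");W=cloud(d,T,K)
for a in(.008,.02,.027):print("tape",obj(W,d,.398,.262,.05,a,.04))
```

```text
20.8667 [0.39705666 0.26146083 0.0931842 ] [-3.10573223e+00  1.31403985e-03  1.73824226e+00]
tape ((array([0.3943, 0.2604]), array([68.6, 77.5]), -80.2), array([0.0215, 0.0325, 0.0342]), 9001)
tape ((array([0.3969, 0.2649]), array([62. , 69.1]), -80.0), array([0.0293, 0.0326, 0.0342]), 8592)
tape ((array([0.3971, 0.264 ]), array([61.9, 67.1]), -80.3), array([0.0307, 0.0326, 0.0342]), 8289)
```

View pics/w17.png

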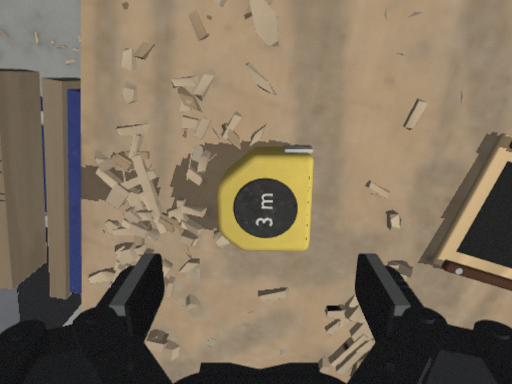

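The tape is seen at (267,200), 62×69 mm, square to the fingers, with only small chips beside it.

>>> carry_out:
  rows:
    - {"slide": [-0.0002,0.0034,-0.03],"roll": 0.3,"hand": 0.085}
    - {"slide": [0,0,-0.025],"roll": 0,"hand": 0.085}
    - {"slide": [0,0,-0.015],"roll": 0,"hand": 0.085}
    - {"slide": [0,0,-0.011],"roll": 0,"hand": 0.085}
    - {"slide": [0,0,0],"roll": 0,"hand": 0.085}
    - {"slide": [0,0,0],"roll": 0,"hand": 0.05}
    - {"slide": [0,0,0],"roll": 0,"hand": 0.05}
    - {"slide": [0,0,0],"roll": 0,"hand": 0.05}
    - {"slide": [0,0,0],"roll": 0,"hand": 0.05}
    - {"slide": [0,0,0],"roll": 0,"hand": 0.05}
  force: 40

```text
t: 21.75
ee_pos: [0.3991, 0.2658, 0.0151]
tool_rot: [-3.111, -0.0, 1.743]
contact_force: [-2.7, -1.6, 9.5]
grip_width: 0.723
gripper_force: 41.3
```

>>> carry_out:
  rows:
    - {"slide": [0,0,0.015],"roll": 0,"hand": 0.05}
    - {"slide": [0,0,0.03],"roll": 0,"hand": 0.05}
    - {"slide": [0,0,0.02],"roll": 0,"hand": 0.05}
    - {"slide": [0,0,0],"roll": 0,"hand": 0.05}
    - {"slide": [0,0,0],"roll": 0,"hand": 0.05}
    - {"slide": [0,0,0],"roll": 0,"hand": 0.05}

```text
t: 22.25
ee_pos: [0.3983, 0.2655, 0.0784]
tool_rot: [-3.11, 0.0, 1.743]
contact_force: [0.7, 0.1, -2.4]
grip_width: 0.719
gripper_force: 44.8
```

Run:
```python
from h import *
look("w18",.004,.035)
```

```text
22.25 [0.3983 0.2655 0.0784] [-3.1101e+00  1.0000e-04  1.7433e+00]
along from TCP mm [-33.5  34.1] mid 0.3 top z [0.0902 0.0961 0.0975]
```

>>> carry_out:
  rows:
    - {"slide": [0.015,0.001,0],"roll": -1.5,"hand": 0.05}
    - {"slide": [0.025,0.001,0],"roll": -2.5,"hand": 0.05}
    - {"slide": [0.027,0.001,0],"roll": -2.5,"hand": 0.05}
    - {"slide": [0.027,0.001,0],"roll": -2.5,"hand": 0.05}
    - {"slide": [0.027,0.002,0],"roll": -2.5,"hand": 0.05}
    - {"slide": [0.027,0.002,0],"roll": -2.5,"hand": 0.05}
    - {"slide": [0.022,0.001,0],"roll": -2.5,"hand": 0.05}
    - {"slide": [0.015,0.001,-0.015],"roll": -1,"hand": 0.05}
    - {"slide": [0,0,-0.02],"roll": 0,"hand": 0.05}
    - {"slide": [0,0,0],"roll": 0,"hand": 0.05}

```text
t: 23.13
ee_pos: [0.581, 0.2742, 0.0383]
tool_rot: [-3.103, 0.003, 1.437]
contact_force: [-1.5, -1.2, -2.4]
grip_width: 0.722
gripper_force: 44.8
```

>>> carry_out:
  rows:
    - {"slide": [0,0,0],"roll": 0,"hand": 0.05}
    - {"slide": [0,0,0],"roll": 0,"hand": 0.05}

```text
t: 23.3
ee_pos: [0.5826, 0.2754, 0.0433]
tool_rot: [-3.108, 0.001, 1.438]
contact_force: [-0.1, 0.6, -1.9]
grip_width: 0.723
gripper_force: 44.8
```

Run:
```python
from h import *
p,d,T,K,W=look("w19",.004,.035)
q=obj(W,d,.5833,.2752,.08,.0035,.016);print("plate visible part",q)
# lateral extent of the tape ahead of the fingers and of the plate beyond it
e=get_state();y=e["tool_rot"][2];e=e["ee_pos"];A=(W[...,:2]-e[:2])@np.array([np.cos(y),np.sin(y)]);B=(W[...,:2]-e[:2])@np.array([np.sin(y),-np.cos(y)])
for z0,z1,a0,a1 in((.05,.07,.014,.026),(.0035,.016,.036,.05)):
    m=(d>0)&(W[...,2]>z0)&(W[...,2]<z1)&(A>a0)&(A<a1)&(abs(B)<.06);print(np.percentile(B[m],[.5,99.5]).round(4),np.percentile(A[m],[.5,99.5]).round(4))
m=(d>0)&(W[...,2]>.008)&(W[...,2]<.018)&(A>.036)&(A<.08)&(abs(B)<.04);print("stop",np.percentile(A[m],[2,98]).round(4))
```

```text
23.3 [0.5826 0.2754 0.0433] [-3.1083e+00  8.0000e-04  1.4383e+00]
along from TCP mm [-33.5  33.9] mid 0.2 top z [0.0552 0.0609 0.0623]
plate visible part ((array([0.5865, 0.298 ]), array([72.9, 88.6]), -6.8), array([0.0045, 0.0058, 0.0117]), 10518)
[-0.0275  0.0288] [0.0141 0.0259]
[-0.0427  0.0592] [0.0361 0.0499]
stop [0.0446 0.0523]
```

View pics/w19.png

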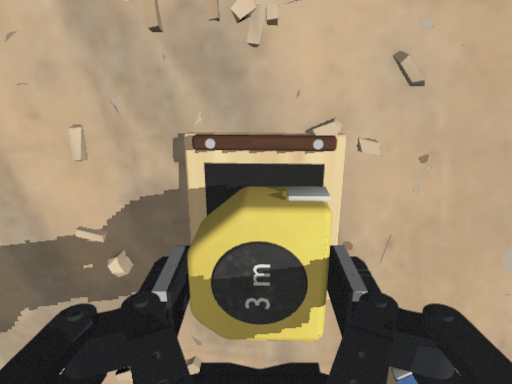

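The tape is above the square board, its body at (260,265) and the stop at (265,143), aligned within about 1 mm. Lowering and releasing.

>>> carry_out:
  rows:
    - {"slide": [0.0007,0,-0.008],"roll": 0,"hand": 0.05}
    - {"slide": [0,0,-0.007],"roll": 0,"hand": 0.05}
    - {"slide": [0,0,-0.005],"roll": 0,"hand": 0.05}
    - {"slide": [0,0,-0.002],"roll": 0,"hand": 0.05}
    - {"slide": [0,0,0],"roll": 0,"hand": 0.05}
    - {"slide": [0,0,0],"roll": 0,"hand": 0.05}

```text
t: 23.85
ee_pos: [0.5835, 0.2754, 0.0214]
tool_rot: [-3.109, 0.001, 1.438]
contact_force: [-2.7, -0.3, 3.5]
grip_width: 0.721
gripper_force: 45.7
```

>>> carry_out:
  rows:
    - {"slide": [0,0,0],"roll": 0,"hand": 0.065}
    - {"slide": [0,0,0],"roll": 0,"hand": 0.07}
    - {"slide": [0,0,0],"roll": 0,"hand": 0.08}
    - {"slide": [0,0,0],"roll": 0,"hand": 0.085}
    - {"slide": [0,0,0],"roll": 0,"hand": 0.085}
    - {"slide": [0,0,0.015],"roll": 0,"hand": 0.085}
    - {"slide": [0,0,0.03],"roll": 0,"hand": 0.085}
    - {"slide": [0,0,0.04],"roll": 0,"hand": 0.085}
    - {"slide": [0,0,0.04],"roll": 0,"hand": 0.085}
    - {"slide": [0,0,0.02],"roll": 0,"hand": 0.085}

```text
t: 24.68
ee_pos: [0.5856, 0.2761, 0.1713]
tool_rot: [-3.114, -0.002, 1.438]
contact_force: [0.6, 0.6, 0.7]
grip_width: 0.999
gripper_force: 0.0
```

>>> carry_out:
  rows:
    - {"slide": [0,0,0],"roll": 0,"hand": 0.085}
    - {"slide": [0,0,0],"roll": 0,"hand": 0.085}
    - {"slide": [0,0,0],"roll": 0,"hand": 0.085}

```text
t: 24.93
ee_pos: [0.5835, 0.2753, 0.1654]
tool_rot: [-3.108, 0.001, 1.438]
contact_force: [-0.5, -0.8, -0.6]
grip_width: 0.993
gripper_force: 0.0
```

Run:
```python
from h import *
s=get_state();print(s["t"],s["ee_pos"],s["tool_rot"]);p,d,T,K=snap("w20");W=cloud(d,T,K)
for a in (.026,.033):print("tape",obj(W,d,.583,.275,.06,a,.05))
print("plate+",obj(W,d,.583,.275,.075,.003,.05))
p,d=read_camera("top");cv2.imwrite("pics/top1.png",cv2.resize(p[100:260,80:350,::-1],(800,474)))
```

```text
24.9333 [0.58352891 0.27532294 0.16537862] [-3.10845599e+00  8.36883243e-04  1.43794970e+00]
tape ((array([0.5824, 0.2754]), array([62.4, 68.3]), 83.2), array([0.0354, 0.0386, 0.0403]), 5252)
tape ((array([0.5822, 0.2743]), array([62.2, 66.4]), 82.5), array([0.0366, 0.0386, 0.0403]), 5088)
plate+ ((array([0.5841, 0.2792]), array([ 87.9, 112. ]), 82.4), array([0.0046, 0.021 , 0.0399]), 10633)
```

View pics/w20.png

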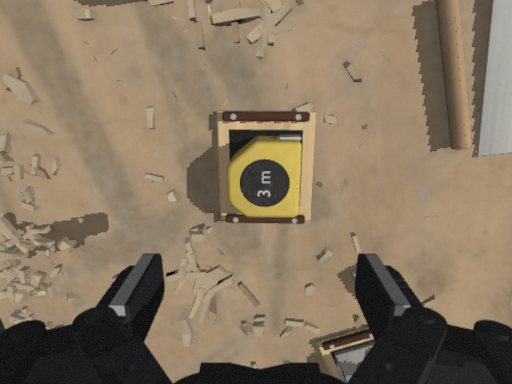

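View pics/top1.png

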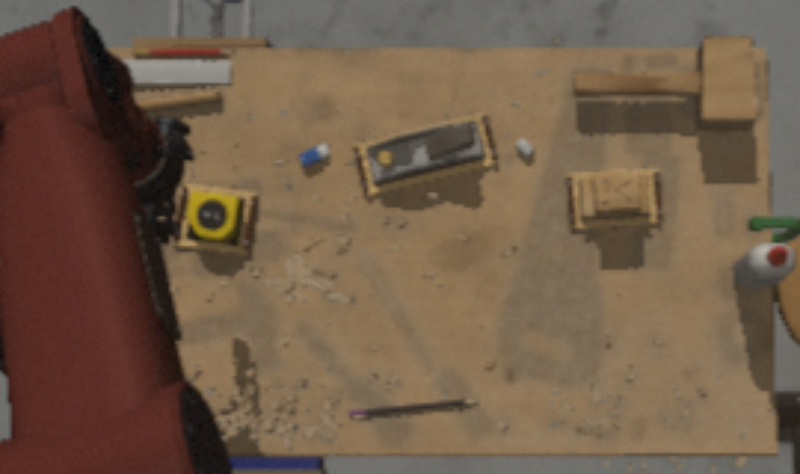

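The tape is within about 1 mm of its outline. The top view shows the plane, tape and stack on their boards, with the glue upright at (770,263). Handing in.

```bash
python3 -c "
from cell import *
print(close_job())"
```

```text
the job is handed in; nothing more can be done
None
```

The job is done and handed in after about 25 s of robot time: plane, tape and pine lie on their matching boards, with the beech stacked on the pine, all within about 1 mm and 1° by the wrist camera; the glue bottle is still standing and the gripper has let go of everything.

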